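Consolidate the wax heads and stack the emptied tray

TASK

Two of the three trays on the bench are part-filled with wax portrait heads. Fill up the tray on the marble slab with the heads from the other part-filled tray, each standing upright in its own cell, and then stack the tray you emptied squarely on the empty tray so that it nests home. Leave the full tray where it stands on its slab, never tip a head over, and do not disturb the other things on the bench.

Things in the scene. Friction and masses are not known exactly. Their poses are not given: they have to be found in the camera images.
- tray_keep_centre (a point): The tray to fill, on the marble slab, two of its cells taken. Open plywood tray 192 x 56 x 40 mm (x, y, z), 0.2 kg, four cells in a row, centres at x = -69, -23, 23, 69 mm; a cell is 42 x 44 mm inside, its floor 11 mm above the tray's underside. Walls 6 mm, dividers 4 mm thick, ending 9 mm below the rim. Point at the tray's centre, 20 mm above its underside; x lengthwise (either end), z up.
- tray_spare_centre (a point): The tray to empty and stack: like the one on the slab, but on the bare table, two cells taken. Grip it from above across its 56 mm width at mid-length. A centred plinth below it, 6 mm deep, 172 x 38 mm (lowest 3 mm: 168 x 32), fits into the mouth (180 x 44) of a tray below. Point at the tray's centre, 20 mm above its underside; x lengthwise (either end), z up.
- tray_empty_centre (a point): The empty tray, a loose tray just like the other two, on the bare table. A tray nested on it sits 34 mm higher than it (plinth in its mouth, outer walls on its rim). Point at the tray's centre, 20 mm above its underside; x lengthwise (either end), z up.
- head1_centre (a point): Red-wax portrait head, 96 mm tall, 0.07 kg, upright: round foot 34 mm across, thin neck, round head 32 mm across with upright sides from 44 to 76 mm above the underside (grip there, above the tray's rim), hair knot on top. Point on its axis, 48 mm above its underside; z up; yaw does not matter. At the start it is in the tray on the slab.
- head2_centre (a point): Red-wax portrait head, 96 mm tall, 0.07 kg, upright: round foot 34 mm across, thin neck, round head 32 mm across with upright sides from 44 to 76 mm above the underside (grip there, above the tray's rim), hair knot on top. Point on its axis, 48 mm above its underside; z up; yaw does not matter. At the start it is in the tray on the slab.
- head3_centre (a point): Red-wax portrait head, 96 mm tall, 0.07 kg, upright: round foot 34 mm across, thin neck, round head 32 mm across with upright sides from 44 to 76 mm above the underside (grip there, above the tray's rim), hair knot on top. Point on its axis, 48 mm above its underside; z up; yaw does not matter. At the start it is in the part-filled tray on the bare table.
- head4_centre (a point): Red-wax portrait head, 96 mm tall, 0.07 kg, upright: round foot 34 mm across, thin neck, round head 32 mm across with upright sides from 44 to 76 mm above the underside (grip there, above the tray's rim), hair knot on top. Point on its axis, 48 mm above its underside; z up; yaw does not matter. At the start it is in the part-filled tray on the bare table.
- slab: Fixed marble slab under the tray to fill, 250 x 120 mm (x, y), 12 mm thick; origin at the centre of its underside, on the table.
- tin: Closed tin, 52 mm across, 65 mm tall, standing between two of the trays. Loose bystander, not to be disturbed. Origin at the centre of its underside.
- spatula: Modelling spatula about 170 mm long, lying flat between two of the trays along its x axis. Loose bystander, not to be disturbed. Origin on its axis near the table.
- jar: Closed jar, 60 mm across, 85 mm tall, standing behind the trays. Loose bystander, not to be disturbed. Origin at the centre of its underside.
- wax_block: Block of red wax, 70 x 110 x 40 mm, behind the trays. Loose bystander, not to be disturbed. Origin at the centre of its underside.
- brush: Brush about 180 mm long, lying behind the trays. Loose bystander, not to be disturbed. Origin on its axis near the table.
- mug: White mug, 76 mm across, 85 mm tall, nearer to the robot and to its right. Loose bystander, not to be disturbed. Origin at the centre of its underside.
- study: White plaster study of a head on a wire on a round wooden foot 70 mm across, 146 mm tall in all, behind the trays at the left. Loose bystander, not to be disturbed. Origin at the centre of its underside.

How it is judged:
On the way, in this order (a step that is already met when the one before it is completed fails the run):
1. all four heads stand in the tray on the slab (x of head1_centre in the frame of tray_keep_centre between -0.09 and 0.09 m and y of head1_centre in the frame of tray_keep_centre between -0.022 and 0.022 m and z of head1_centre in the frame of tray_keep_centre between 0.034 and 0.044 m and angle between each of head1_centre, head2_centre, head3_centre, head4_centre's own z axis and vertical below 0.15 rad and x of head2_centre in the frame of tray_keep_centre between -0.09 and 0.09 m and y of head2_centre in the frame of tray_keep_centre between -0.022 and 0.022 m and z of head2_centre in the frame of tray_keep_centre between 0.034 and 0.044 m and x of head3_centre in the frame of tray_keep_centre between -0.09 and 0.09 m and y of head3_centre in the frame of tray_keep_centre between -0.022 and 0.022 m and z of head3_centre in the frame of tray_keep_centre between 0.034 and 0.044 m and x of head4_centre in the frame of tray_keep_centre between -0.09 and 0.09 m and y of head4_centre in the frame of tray_keep_centre between -0.022 and 0.022 m and z of head4_centre in the frame of tray_keep_centre between 0.034 and 0.044 m), for 0.2 s.
2. the emptied tray is nested on the empty tray (x of tray_spare_centre in the frame of tray_empty_centre between -0.006 and 0.006 m and y of tray_spare_centre in the frame of tray_empty_centre between -0.006 and 0.006 m and z of tray_spare_centre in the frame of tray_empty_centre between 0.0315 and 0.0365 m and angle between the x axis of tray_spare_centre and the x axis of tray_empty_centre, either way round below 0.08 rad and angle between each of tray_spare_centre, tray_empty_centre's own z axis and vertical below 0.05 rad and height (world z) of tray_empty_centre below 0.0235 m), for 0.2 s.
At the end, for the whole second after the job is handed in: All four heads stand upright (0.15 rad) on the cell floors of the tray on the slab, which is level and within 30 mm of its start; the emptied tray is nested level on the empty tray on the table: centred within 6 mm, 34 mm (+-2.5 mm) above it, lengthwise axes within 0.08 rad either way round (all of step 1 and all of step 2 and distance of tray_keep_centre from where it was at the start of the episode below 0.03 m and angle between tray_keep_centre's own z axis and vertical below 0.05 rad); the robot touches nothing.
It fails at once if a wax head is tipped over (more than about 35 degrees) (angle between any of head1_centre, head2_centre, head3_centre, head4_centre's own z axis and vertical above 0.6 rad).
It fails at once if a bystander is pushed more than 40 mm or knocked over (distance of any of tin, spatula, jar, wax_block, brush, mug, study from where it was at the start of the episode above 0.04 m or angle between any of tin, jar, mug, study, wax_block's own z axis and vertical above 0.7 rad).
It also fails if it takes over 72 s, if anything falls off the work surface, if the arm or the gripper's body presses on something with over 40 N, if the wrist force passes 120 N, or if a joint passes its speed limit or range.

ROBOT

A 6-joint arm with a two-finger parallel gripper is mounted at the origin on the work surface. World frame = base frame: x ahead of the robot, y to its left, z up, the work surface at z = 0. Lengths are in m, angles in rad, forces in N, time in s.
With the tool pointing down it reaches from about 0.35 to 0.775 m from the base axis. Payload 7.3 kg.
Tool frame: the origin (TCP) lies at the very end of the fingers, on their centre line; the grasp point (between the pads) lies 19 mm behind it (robot.hold_point_z is the distance from the TCP to the grasp point, in m); z points along the fingers, y is the direction in which the jaws open and shut (so a half turn about z gives the same grasp; the last joint's range is limited). The gripper opens to 92 mm and grips with 3 to 60 N. Pads are 19 mm wide; open, the fingers measure 130 mm over their backs; the gripper's body (75 mm by 190 mm) begins 47 mm behind the grasp point.
Start: joints at [1.158, 0.342, 1.524, -0, 1.275, -0.146], TCP at [0.138, 0.506, 0.227] pointing down, gripper open.
Joint ranges: [-2.53, 2.53], [-0.77, 2.02], [0.04, 2.7], [-1, 4.14], [0.28, 2.66], [-3.11, 3.11]. Speed limits (rad/s): [2.57, 2.57, 3.14, 3.14, 3.14, 3.14].

INTERFACE

Orientations are given as [roll, pitch, yaw] about the fixed x, y, z axes, in that order (R = Rz(yaw) Ry(pitch) Rx(roll)).
In Python, from cell import monitor, viewer, robot gives the robot as it stands.
- The arm moves only by the tool move_arm, never from a script. Its argument "deltas" is a list of rows, each an object of numbers: "x", "y", "z": the shift along the tool's x, y, z in m; "wx", "wy", "wz": the turn, a rotation vector about the tool's x, y, z in degrees; "hand": the opening, from 0 (shut) to 1 (fully open). In form: [{"x": .., "y": .., "z": .., "wx": .., "wy": .., "wz": .., "hand": ..}, ...]. A call has 1 to 8 rows; each row is the pose to reach, as a shift and turn from the pose commanded when the call began, along the tool's axes at that moment; what a row does not reach only later rows make up. A row lasts 1/8 s, in which the tool goes at most 62.5 mm and 10.7 degrees, less where a joint would pass 70% of its speed; a pose out of reach is approached as far as the arm can. A call with a gripper value outside its range is refused whole. The fingers move at their own pace and stop on an object; "grip_force" is the grip in N (left out, the last holds). Time passes only in rows, so rows that repeat a pose let the fingers close. It gives the time, the measured TCP pose, the force and the opening at its end, in the units of the state.
- monitor.observe(): the state, without advancing time (a new reading comes with each control period).
- viewer.read_camera(name): name is "scene" or "top"; returns the picture (400x640x3 uint8, red, green, blue); there is no depth.
- viewer.camera_params(name): a dict with "camera_matrix" (3x3 intrinsics, pixels), "R" (3x3) and "t" (3): a world point X has camera coordinates R X + t. Camera axes: x right, y down, z forward; pixel columns grow to the right and rows downward; lengths in m; the calibration is good to about 2 mm. A picture is of the moment at which its call begins. camera_params takes no time and is no camera call.
- robot.hand_in(): hands the job in, once; it reports no verdict.
The state is a dict: "time": time; "qpos": joint angles; "qvel": joint speeds; "joint_efforts": joint torques, N m; "tool_pos": TCP position; "tool_rot": TCP orientation; "contact_force": force on the tool from outside, world axes, zero at the start; "torque": the same for the moment, N m; "opening": finger opening in m.
Only numpy, scipy, OpenCV 4.12 (cv2) and the standard library are available. Lean on these libraries where they do the work, as an engineer would, in place of code of your own. Each camera call takes 0.05 s, during which the arm holds its last target. There are 200 camera calls.

## Working session

There is one attempt and no reset: what is moved stays moved. The work goes in short steps, Python scripts to look and compute and a tool call to move; the robot and the scene stay as the last step left them, time stands still between calls to the robot, and variables do not carry over. Pictures are saved under pics/ and viewed, about 8 in all and at most 12, crops included, and the job is handed in when it is done.

Besides the shell and the picture viewer there is one more tool, called after "Request:" by a JSON object that holds its "op" and its "data". move_arm: Moves the arm, as the interface text tells. Its arguments: {"type":"object","properties":{"deltas":{"type":"array","items":{"type":"object","properties":{"x":{"type":"number"},"y":{"type":"number"},"z":{"type":"number"},"wx":{"type":"number"},"wy":{"type":"number"},"wz":{"type":"number"},"hand":{"type":"number"}}}},"grip_force":{"type":"number"}},"required":["deltas"]}

```bash
mkdir -p pics; ls
python3 - <<'E'
from cell import monitor, viewer, robot
import cv2
s=monitor.observe();print(s)
for n in("top","scene"):
    im=viewer.read_camera(n);cv2.imwrite(f"pics/{n}0.png",im[:,:,::-1]);print(n,viewer.camera_params(n))
E
```

```text
pics
{'time': 0.0, 'qpos': array([ 1.15798962e+00,  3.42712669e-01,  1.52503593e+00, -2.98830928e-05,
        1.27539958e+00, -1.45973325e-01]), 'qvel': array([-0.00046891, -0.00036583,  0.00078694,  0.00033152, -0.00079887,
        0.00046711]), 'joint_efforts': array([ 1.40263772e-03, -4.31230617e+01, -2.44223428e+01,  7.17768981e-02,
        5.59402665e-02, -1.32312734e-04]), 'tool_pos': array([0.13823542, 0.50604068, 0.22604358]), 'tool_rot': array([-3.14004952e+00, -1.97988034e-04,  2.87476784e+00]), 'contact_force': array([-0.21237084,  0.89924271, -0.04877319]), 'torque': array([-0.0512238 ,  0.00980356, -0.04453373]), 'opening': 0.0920452125657421}
top {'camera_matrix': array([[437.50835624,   0.        , 320.74178903],
       [  0.        , 437.50835624, 203.63748618],
       [  0.        ,   0.        ,   1.        ]]), 'R': array([[ 3.01429854e-02, -9.99545123e-01, -9.73227743e-04],
       [-9.77098935e-01, -2.92608677e-02, -2.10764020e-01],
       [ 2.10639671e-01,  7.30399658e-03, -9.77536486e-01]]), 't': array([-0.0261093 ,  0.54714563,  1.02020386])}
scene {'camera_matrix': array([[506.29795631,   0.        , 326.42706582],
       [  0.        , 506.29795631, 205.07081509],
       [  0.        ,   0.        ,   1.        ]]), 'R': array([[ 0.01861762,  0.99976679,  0.01094308],
       [ 0.75807873, -0.00697899, -0.6521257 ],
       [-0.65189725,  0.02043675, -0.75803187]]), 't': array([-0.01089526, -0.35507245,  1.74741175])}
```

Run:
```python
import cv2
for n in("top","scene"):
    im=cv2.imread(f"pics/{n}0.png");cv2.imwrite(f"pics/{n}0b.png",cv2.resize(im,(800,500),interpolation=cv2.INTER_CUBIC))
```

```text
(no output)
```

View pics/top0.png

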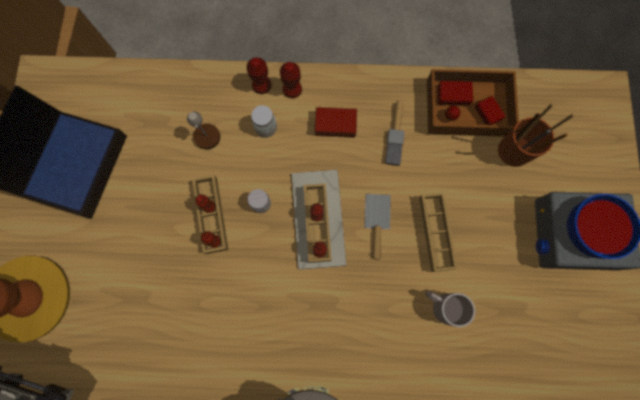

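View pics/scene0b.png

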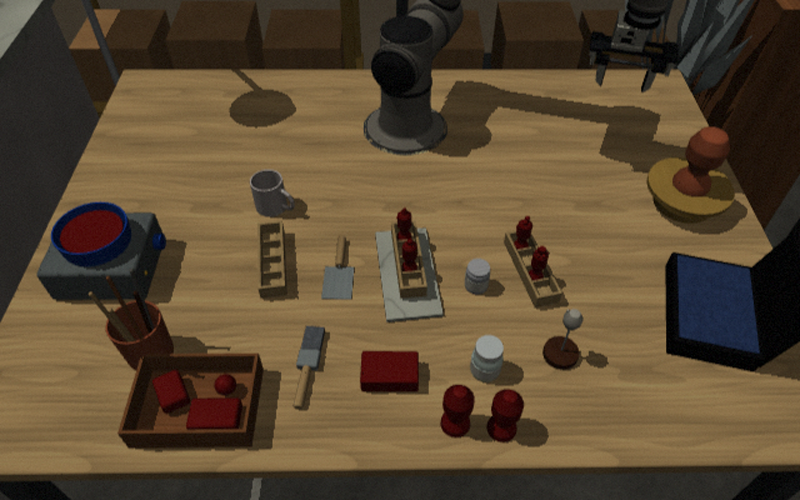

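```bash
cat > h.py <<'E'
import cv2,numpy as np
from cell import monitor, viewer, robot
P={n:viewer.camera_params(n) for n in("top","scene")}
def proj(n,X):
    p=P[n];c=np.atleast_2d(X)@p["R"].T+p["t"];u=c@p["camera_matrix"].T
    return u[:,:2]/u[:,2:]
def ray(n,uv,z):
    p=P[n];d=p["R"].T@np.linalg.inv(p["camera_matrix"])@np.array([*uv,1.]);o=-p["R"].T@p["t"]
    return o+d*(z-o[2])/d[2]
def crop(im,u0,v0,w,h,s,step=10):
    c=cv2.resize(im[v0:v0+h,u0:u0+w],None,fx=s,fy=s,interpolation=cv2.INTER_CUBIC)
    c=cv2.convertScaleAbs(c,alpha=1.7)
    for u in range(u0-u0%step+step,u0+w,step):
        x=int((u-u0+.5)*s);cv2.line(c,(x,0),(x,6),(0,255,0),1);cv2.putText(c,str(u),(x-10,16),0,.35,(0,255,0),1)
    for v in range(v0-v0%step+step,v0+h,step):
        y=int((v-v0+.5)*s);cv2.line(c,(0,y),(6,y),(0,255,0),1);cv2.putText(c,str(v),(8,y+4),0,.35,(0,255,0),1)
    return c
E
python3 - <<'E'
from h import *
im=cv2.imread("pics/top0.png")
cs=[crop(im,u,v,w,100,5.5) for u,v,w in((184,165,48),(290,172,44),(414,182,46))]
cv2.imwrite("pics/c1.png",np.hstack(cs));print(np.hstack(cs).shape)
E
```

```text
(550, 759, 3)
```

View pics/c1.png

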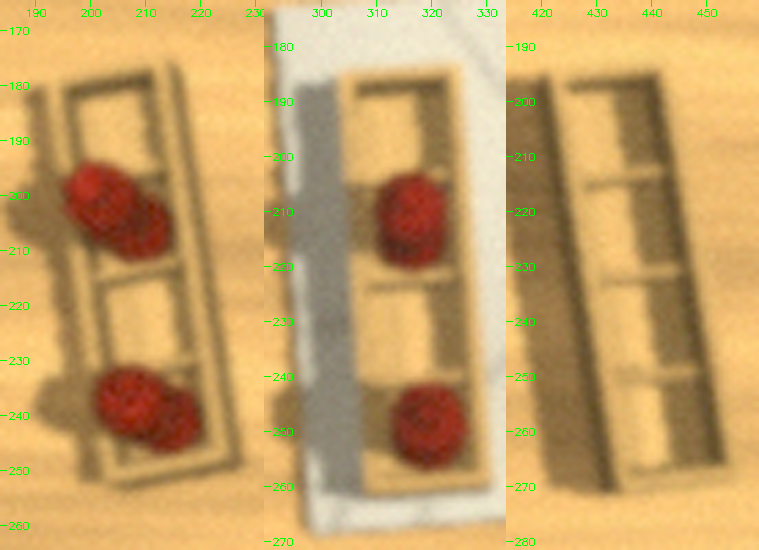

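```bash
cat >> h.py <<'E'
def tray_lines(x,y,a,zb):
    c,s=np.cos(a),np.sin(a);L=[]
    def box(l,w,z):
        q=np.array([[l,w],[l,-w],[-l,-w],[-l,w],[l,w]])/2
        return np.c_[x+c*q[:,0]-s*q[:,1],y+s*q[:,0]+c*q[:,1],np.full(5,zb+z)]
    return [box(.192,.056,.04),box(.180,.044,.04)],[box(.172,.038,0.)]
def overlay(im,n,T,u0,v0,w,h,s):
    c=crop(im,u0,v0,w,h,s)
    for x,y,a,zb in T:
        A,B=tray_lines(x,y,a,zb)
        for l,col in [(l,(255,255,0)) for l in A]:
            cv2.polylines(c,[np.int32(((proj(n,l)-[u0,v0]+.5)*s*16).round())],False,col,1,cv2.LINE_AA,4)
    return c
E
python3 - <<'E'
from h import *
from scipy.optimize import least_squares
C={"spare":((184,165),[(47,80),(168,63),(107,488),(230,465)],0),
"keep":((290,172),[(74,78),(198,66),(100,497),(226,485)],.012),
"empty":((414,182),[(44,78),(154,70),(109,493),(220,465)],0)}
im=cv2.imread("pics/top0.png");T={}
for k,(o,c,zb) in C.items():
    uv=np.array(c)/5.5-.5+o
    X=np.array([ray("top",p,zb+.04) for p in uv]);m=X.mean(0)
    # model corners: TL=(+x,+y) TR=(+x,-y) BL=(-x,+y) BR
    f=lambda p:(proj("top",tray_lines(*p,zb)[0][0][[0,1,3,2]])-uv).ravel()
    r=least_squares(f,[m[0],m[1],0.]);T[k]=(*r.x,zb);print(k,r.x.round(4),np.degrees(r.x[2]).round(2),r.fun.round(1),X[:,:2].round(3).tolist())
cs=[overlay(im,"top",T.values(),u,v,w,100,5.5) for u,v,w in((184,165,48),(290,172,44),(414,182,46))]
cv2.imwrite("pics/c2.png",np.hstack(cs))
E
```

```text
spare [0.5177 0.2698 0.2274] 13.03 [ 0.1  0.3 -0.  -0.8 -0.2  0.4  0.1  0.1] [[0.606, 0.319], [0.615, 0.264], [0.419, 0.275], [0.431, 0.221]]
keep [ 0.5027 -0.0009  0.098 ] 5.62 [-0.  -0.7 -0.2 -0.  -0.   0.   0.2  0.6] [[0.594, 0.036], [0.601, -0.02], [0.405, 0.018], [0.411, -0.038]]
empty [ 0.491  -0.2999  0.1367] 7.84 [-1.3 -1.1  0.6 -1.9 -1.   0.1  1.6  2.7] [[0.58, -0.262], [0.585, -0.313], [0.392, -0.288], [0.406, -0.337]]
```

View pics/c2.png

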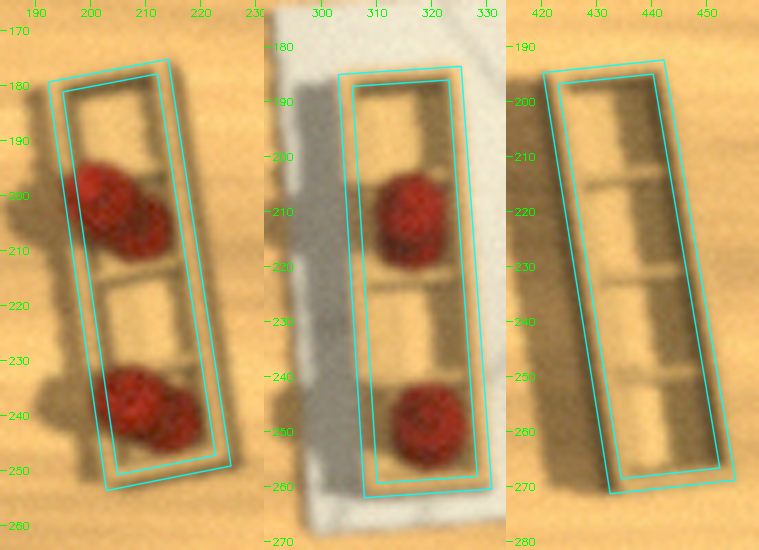

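Run:
```python
from h import *
from scipy.optimize import minimize
im=cv2.imread("pics/top0.png");g=cv2.GaussianBlur(im.astype(np.float32).sum(2),(0,0),.8)
gx=cv2.Sobel(g,-1,1,0);gy=cv2.Sobel(g,-1,0,1)
T={"spare":(.5177,.2698,.2274,0),"keep":(.5027,-.0009,.098,.012),"empty":(.491,-.2999,.1367,0)}
def score(p,zb):
    s=0
    for l in tray_lines(*p,zb)[0]:
        uv=proj("top",l)
        for a,b in zip(uv[:-1],uv[1:]):
            q=np.float32(a+(b-a)*np.linspace(.05,.95,60)[:,None]);n=np.array([a[1]-b[1],b[0]-a[0]]);n/=np.hypot(*n)
            sm=lambda G:cv2.remap(G,q[None,:,0].copy(),q[None,:,1].copy(),cv2.INTER_LINEAR)[0]
            s+=np.hypot(*(b-a))*np.mean(np.abs(sm(gx)*n[0]+sm(gy)*n[1]))
    return -s
for k,t in T.items():
    r=minimize(lambda d:score(np.array(t[:3])+d*[.001,.001,.01],t[3]),[0,0,0],method="Nelder-Mead",options=dict(initial_simplex=[[0,0,0],[4,0,0],[0,4,0],[0,0,4]]))
    print(k,(np.array(t[:3])+r.x*[.001,.001,.01]).round(4),score(t[:3],t[3]),r.fun)
def loc(t,X):
    d=X[:2]-np.array(t[:2]);c,s=np.cos(t[2]),np.sin(t[2]);return np.round([c*d[0]+s*d[1],-s*d[0]+c*d[1]],4)
for k,uv,z in(("spare",(202.05,200.9),.072),("spare",(207.5,237.6),.072),("keep",(316.2,209.3),.084),("keep",(319.5,248.8),.084)):
    X=ray("top",uv,z);print(k,X.round(4),loc(T[k],X))
for n,uv,z in(("tin",(258,198),.065),("study",(207,137),.02),("spat",(377,225),0),("mug",(456,311),.08),("jar",(262,116),.085)):print(n,ray("top",uv,z).round(3))
```

```text
spare [0.5207 0.2713 0.2308] -54064.9632610889 -62385.29925818107
keep [ 5.026e-01 -4.000e-04  1.049e-01] -73331.07143662624 -73637.52236904207
empty [ 0.4907 -0.3018  0.1434] -86377.93767999935 -91555.50199959135
spare [0.5429 0.2796 0.072 ] [0.0267 0.0038]
spare [0.4535 0.2587 0.072 ] [-0.0651  0.0036]
keep [0.5279 0.0006 0.084 ] [ 0.0253 -0.001 ]
keep [ 0.4334 -0.0102  0.084 ] [-0.0699 -0.0025]
tin [0.556 0.145 0.065]
study [0.727 0.296 0.02 ]
spat [ 0.508 -0.156  0.   ]
mug [ 0.301 -0.327  0.08 ]
jar [0.763 0.144 0.085]
```

```bash
cat >> h.py <<'E'
from scipy.spatial.transform import Rotation as Ro
def plan(*ts):
    """targets (x,y,z,yaw): tool-frame deltas, each from the present pose / the previous target"""
    s=monitor.observe();p=s["tool_pos"];R=Ro.from_euler("xyz",s["tool_rot"])
    print("t",round(s["time"],2),p.round(4),s["tool_rot"].round(4),"F",s["contact_force"].round(1),"open",round(s["opening"],4))
    for t in ts:
        R2=Ro.from_euler("xyz",[np.pi,0,np.pi+t[3]])
        print(t,"->",R.inv().apply(np.array(t[:3])-p).round(4),np.degrees((R.inv()*R2).as_rotvec()).round(2))
        p=np.array(t[:3]);R=R2
E
python3 -c "
from h import *
plan((.543,.2795,.19,.231),(.543,.2795,.052,.231))"
```

```text
t 0.1 [0.1383 0.5061 0.2261] [-3.1402e+00 -2.0000e-04  2.8748e+00] F [ 0.2 -0.3 -0.1] open 0.0921
(0.543, 0.2795, 0.19, 0.231) -> [-0.4502 -0.1118  0.0362] [ -0.07  -0.03 -28.52]
(0.543, 0.2795, 0.052, 0.231) -> [ 0.    -0.     0.138] [0. 0. 0.]
```

Request:
{"op": "move_arm", "data": {"deltas": [{"x":-0.06,"y":-0.015,"z":0.005,"wz":-9},{"x":-0.12,"y":-0.03,"z":0.01,"wz":-19},{"x":-0.18,"y":-0.045,"z":0.015,"wz":-28.5},{"x":-0.24,"y":-0.06,"z":0.02,"wz":-28.5},{"x":-0.3,"y":-0.075,"z":0.025,"wz":-28.5},{"x":-0.36,"y":-0.09,"z":0.03,"wz":-28.5},{"x":-0.41,"y":-0.102,"z":0.034,"wz":-28.5},{"x":-0.45,"y":-0.112,"z":0.036,"wz":-28.5}], "grip_force": 12}}

```text
schema error: expected keys x, y, z, wx, wy, wz, hand
```

Request:
{"op": "move_arm", "data": {"deltas": [{},{}]}}

```text
schema error: expected keys x, y, z, wx, wy, wz, hand
```

```bash
python3 -c "
from h import *
plan((.543,.2795,.19,.231),(.543,.2795,.052,.231))
im=viewer.read_camera('top')[:,:,::-1].copy();cv2.imwrite('pics/c3.png',crop(im,140,130,160,130,5))"
```

```text
t 0.1 [0.1383 0.5061 0.2261] [-3.1402e+00 -2.0000e-04  2.8748e+00] F [ 0.2 -0.3 -0.1] open 0.0921
(0.543, 0.2795, 0.19, 0.231) -> [-0.4502 -0.1118  0.0362] [ -0.07  -0.03 -28.52]
(0.543, 0.2795, 0.052, 0.231) -> [ 0.    -0.     0.138] [0. 0. 0.]
```

View pics/c3.png

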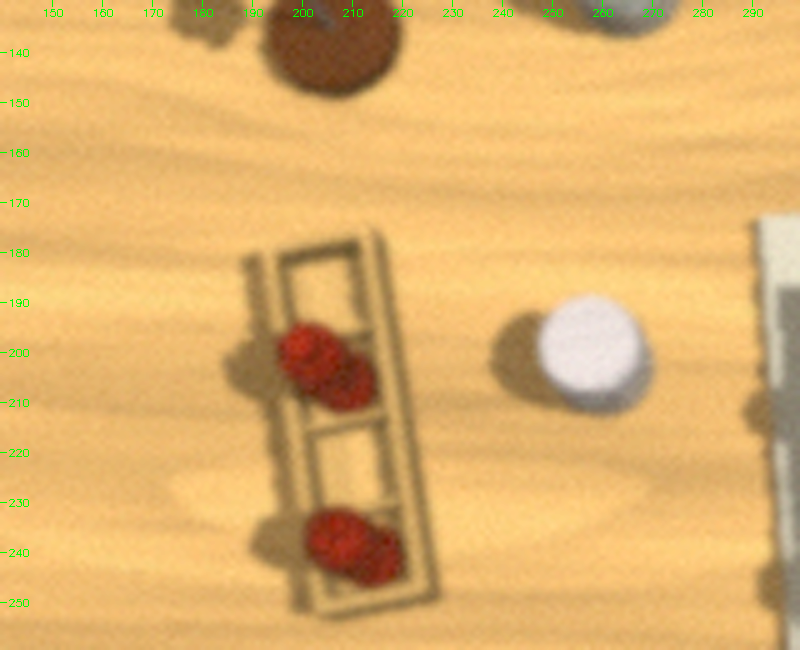

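That picture shows the scene unchanged: the heads are at (202,200) and (207,237) as before. The moves were refused because every row needs all its keys.

Request:
{"op": "move_arm", "data": {"deltas": [{"x":-0.06,"y":-0.015,"z":0.005,"wx":0,"wy":0,"wz":-9,"hand":1},{"x":-0.12,"y":-0.03,"z":0.01,"wx":0,"wy":0,"wz":-19,"hand":1},{"x":-0.18,"y":-0.045,"z":0.015,"wx":0,"wy":0,"wz":-28.5,"hand":1},{"x":-0.24,"y":-0.06,"z":0.02,"wx":0,"wy":0,"wz":-28.5,"hand":1},{"x":-0.3,"y":-0.075,"z":0.025,"wx":0,"wy":0,"wz":-28.5,"hand":1},{"x":-0.36,"y":-0.09,"z":0.03,"wx":0,"wy":0,"wz":-28.5,"hand":1},{"x":-0.41,"y":-0.102,"z":0.034,"wx":0,"wy":0,"wz":-28.5,"hand":1},{"x":-0.45,"y":-0.112,"z":0.036,"wx":0,"wy":0,"wz":-28.5,"hand":1}], "grip_force": 12}}

```text
time: 1.15
tool_pos: [0.5449, 0.2778, 0.1899]
tool_rot: [-3.141, -0.001, -2.913]
contact_force: [0.2, 0.1, 0.2]
opening: 0.0917
```

Request:
{"op": "move_arm", "data": {"deltas": [{"x":0,"y":0,"z":0,"wx":0,"wy":0,"wz":0,"hand":1},{"x":0,"y":0,"z":0,"wx":0,"wy":0,"wz":0,"hand":1}]}}

```text
time: 1.4
tool_pos: [0.5422, 0.2799, 0.1903]
tool_rot: [3.141, -0.001, -2.911]
contact_force: [-0.3, -0.1, -0.2]
opening: 0.0914
```

```bash
python3 -c "
from h import *
plan((.543,.2795,.19,.231),(.543,.2795,.052,.231))"
```

```text
t 1.4 [0.5422 0.2799 0.1903] [ 3.1413e+00 -1.4000e-03 -2.9112e+00] F [-0.3 -0.1 -0.2] open 0.0914
(0.543, 0.2795, 0.19, 0.231) -> [-0.0006 -0.0006  0.0003] [ 0.02 -0.08 -0.03]
(0.543, 0.2795, 0.052, 0.231) -> [ 0.    -0.     0.138] [0. 0. 0.]
```

Request:
{"op": "move_arm", "data": {"deltas": [{"x":-0.0006,"y":-0.0006,"z":0.04,"wx":0,"wy":0,"wz":0,"hand":1},{"x":-0.0006,"y":-0.0006,"z":0.08,"wx":0,"wy":0,"wz":0,"hand":1},{"x":-0.0006,"y":-0.0006,"z":0.115,"wx":0,"wy":0,"wz":0,"hand":1},{"x":-0.0006,"y":-0.0006,"z":0.138,"wx":0,"wy":0,"wz":0,"hand":1},{"x":-0.0006,"y":-0.0006,"z":0.138,"wx":0,"wy":0,"wz":0,"hand":1},{"x":-0.0006,"y":-0.0006,"z":0.138,"wx":0,"wy":0,"wz":0,"hand":0.6},{"x":-0.0006,"y":-0.0006,"z":0.138,"wx":0,"wy":0,"wz":0,"hand":0.45},{"x":-0.0006,"y":-0.0006,"z":0.138,"wx":0,"wy":0,"wz":0,"hand":0.3}]}}

```text
time: 2.4
tool_pos: [0.5441, 0.2796, 0.0537]
tool_rot: [3.141, 0.002, -2.911]
contact_force: [0.4, -0.3, 0.2]
opening: 0.0664
```

Request:
{"op": "move_arm", "data": {"deltas": [{"x":0,"y":0,"z":0,"wx":0,"wy":0,"wz":0,"hand":0.2},{"x":0,"y":0,"z":0,"wx":0,"wy":0,"wz":0,"hand":0.1},{"x":0,"y":0,"z":0,"wx":0,"wy":0,"wz":0,"hand":0.1}]}}

```text
time: 2.78
tool_pos: [0.5437, 0.2793, 0.0527]
tool_rot: [3.142, -0.0, -2.911]
contact_force: [-1.4, -0.4, -0.2]
opening: 0.0362
```

```bash
python3 -c "
from h import *
plan((.543,.2795,.19,.231),(.571,.0064,.19,.101),(.571,.0064,.065,.101))"
```

```text
t 2.77 [0.5437 0.2793 0.0527] [ 3.1415e+00 -1.0000e-04 -2.9111e+00] F [-1.4 -0.4 -0.2] open 0.0362
(0.543, 0.2795, 0.19, 0.231) -> [ 0.0006  0.0004 -0.1373] [ 0.01 -0.   -0.03]
(0.571, 0.0064, 0.19, 0.101) -> [ 0.0353 -0.2723 -0.    ] [ 0.   -0.    7.45]
(0.571, 0.0064, 0.065, 0.101) -> [ 0.    -0.     0.125] [0. 0. 0.]
```

Request:
{"op": "move_arm", "data": {"deltas": [{"x":0,"y":0,"z":0,"wx":0,"wy":0,"wz":0,"hand":0.1},{"x":0,"y":0,"z":0,"wx":0,"wy":0,"wz":0,"hand":0.1},{"x":0,"y":0,"z":0,"wx":0,"wy":0,"wz":0,"hand":0.1}]}}

```text
time: 3.15
tool_pos: [0.5436, 0.2793, 0.0527]
tool_rot: [3.142, -0.0, -2.911]
contact_force: [-0.1, -0.8, -0.4]
opening: 0.0315
```

Request:
{"op": "move_arm", "data": {"deltas": [{"x":0,"y":0,"z":-0.015,"wx":0,"wy":0,"wz":0,"hand":0.1},{"x":0,"y":0,"z":-0.04,"wx":0,"wy":0,"wz":0,"hand":0.1},{"x":0,"y":0,"z":-0.08,"wx":0,"wy":0,"wz":0,"hand":0.1},{"x":0,"y":0,"z":-0.115,"wx":0,"wy":0,"wz":0,"hand":0.1},{"x":0,"y":0,"z":-0.137,"wx":0,"wy":0,"wz":0,"hand":0.1},{"x":0.003,"y":-0.03,"z":-0.137,"wx":0,"wy":0,"wz":0,"hand":0.1},{"x":0.009,"y":-0.075,"z":-0.137,"wx":0,"wy":0,"wz":2,"hand":0.1},{"x":0.015,"y":-0.12,"z":-0.137,"wx":0,"wy":0,"wz":4,"hand":0.1}]}}

```text
time: 4.15
tool_pos: [0.5566, 0.1581, 0.191]
tool_rot: [3.142, 0.001, -2.981]
contact_force: [-0.2, -0.2, -0.4]
opening: 0.0314
```

```bash
python3 -c "
from h import *
plan((.571,.0064,.19,.101),(.571,.0064,.065,.101))"
```

```text
t 4.15 [0.5566 0.1581 0.191 ] [ 3.1415e+00  1.5000e-03 -2.9810e+00] F [-0.2 -0.2 -0.4] open 0.0314
(0.571, 0.0064, 0.19, 0.101) -> [ 0.01   -0.1521  0.001 ] [0.01 0.08 3.41]
(0.571, 0.0064, 0.065, 0.101) -> [ 0.    -0.     0.125] [0. 0. 0.]
```

Request:
{"op": "move_arm", "data": {"deltas": [{"x":0.004,"y":-0.045,"z":0.001,"wx":0,"wy":0,"wz":1.5,"hand":0.1},{"x":0.007,"y":-0.09,"z":0.001,"wx":0,"wy":0,"wz":3.4,"hand":0.1},{"x":0.01,"y":-0.125,"z":0.001,"wx":0,"wy":0,"wz":3.4,"hand":0.1},{"x":0.01,"y":-0.15,"z":0.001,"wx":0,"wy":0,"wz":3.4,"hand":0.1},{"x":0.01,"y":-0.15,"z":0.001,"wx":0,"wy":0,"wz":3.4,"hand":0.1},{"x":0.01,"y":-0.15,"z":0.001,"wx":0,"wy":0,"wz":3.4,"hand":0.1},{"x":0.01,"y":-0.15,"z":0.001,"wx":0,"wy":0,"wz":3.4,"hand":0.1}]}}

```text
time: 5.03
tool_pos: [0.5705, 0.0104, 0.189]
tool_rot: [3.141, 0.0, -3.039]
contact_force: [0.0, 0.0, 0.7]
opening: 0.0314
```

```bash
python3 -c "
from h import *
plan((.571,.0064,.19,.101),(.571,.0064,.080,.101),(.571,.0064,.065,.101))"
```

```text
t 5.03 [0.5705 0.0104 0.189 ] [ 3.1413e+00  2.0000e-04 -3.0388e+00] F [0.  0.  0.7] open 0.0314
(0.571, 0.0064, 0.19, 0.101) -> [-0.0001 -0.0041 -0.001 ] [0.01 0.01 0.1 ]
(0.571, 0.0064, 0.08, 0.101) -> [ 0.   -0.    0.11] [0. 0. 0.]
(0.571, 0.0064, 0.065, 0.101) -> [ 0.    -0.     0.015] [0. 0. 0.]
```

Request:
{"op": "move_arm", "data": {"deltas": [{"x":0,"y":-0.004,"z":0.02,"wx":0,"wy":0,"wz":0,"hand":0.1},{"x":0,"y":-0.004,"z":0.04,"wx":0,"wy":0,"wz":0,"hand":0.1},{"x":0,"y":-0.004,"z":0.07,"wx":0,"wy":0,"wz":0,"hand":0.1},{"x":0,"y":-0.004,"z":0.085,"wx":0,"wy":0,"wz":0,"hand":0.1},{"x":0,"y":-0.004,"z":0.085,"wx":0,"wy":0,"wz":0,"hand":0.1},{"x":0,"y":-0.004,"z":0.085,"wx":0,"wy":0,"wz":0,"hand":0.1}]}}

```text
time: 5.78
tool_pos: [0.5718, 0.0056, 0.1048]
tool_rot: [-3.141, 0.002, -3.04]
contact_force: [0.1, -0.1, -0.1]
opening: 0.0314
```

```bash
python3 -c "
from h import *
plan((.571,.0064,.065,.101))
a=crop(viewer.read_camera('top')[:,:,::-1].copy(),280,160,75,120,5)
b=crop(viewer.read_camera('scene')[:,:,::-1].copy(),275,155,85,120,5)
cv2.imwrite('pics/c4.png',np.hstack([a,b]))"
```

```text
t 5.78 [0.5718 0.0056 0.1048] [-3.1413e+00  1.7000e-03 -3.0398e+00] F [ 0.1 -0.1 -0.1] open 0.0314
(0.571, 0.0064, 0.065, 0.101) -> [0.0007 0.0009 0.0397] [-0.02  0.1   0.04]
```

View pics/c4.png

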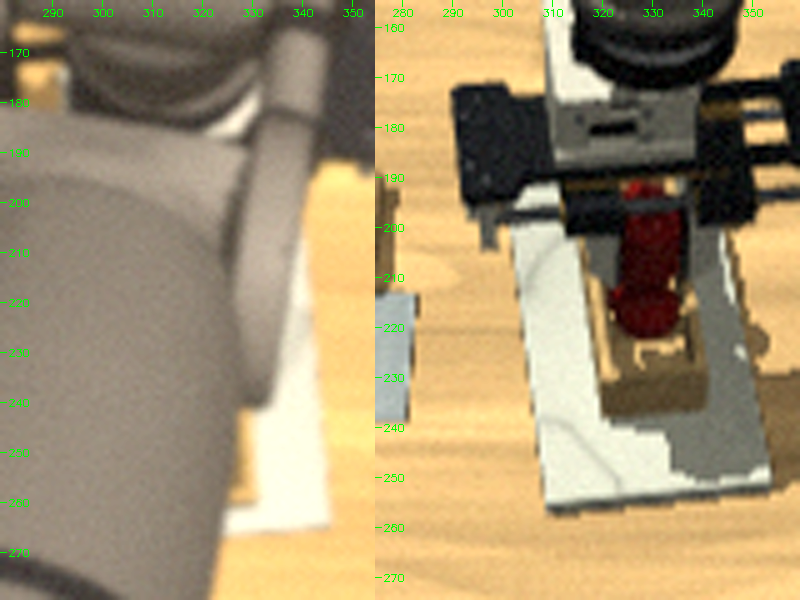

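```bash
python3 -c "
from h import *
print('foot',proj('scene',[[.5718,.0056,.063]]),'bottom edge',proj('scene',[[.5888,.0056,.063]]))
for l in tray_lines(.5027,-.0006,.101,.012)[0]: print(((proj('scene',l)-[275,155]+.5)*5+[375,0]).round(0).tolist())
"
```

```text
foot [[328.73090652 219.29200286]] bottom edge [[328.87207999 224.37009988]]
[[707.0, 372.0], [600.0, 381.0], [563.0, 116.0], [661.0, 108.0], [707.0, 372.0]]
[[694.0, 364.0], [610.0, 371.0], [574.0, 123.0], [651.0, 117.0], [694.0, 364.0]]
```

```bash
python3 -c "
from h import *
im=viewer.read_camera('scene').astype(int)
m=(im[:,:,0]>1.8*im[:,:,1]+10)&(im[:,:,0]>40)
for v in range(186,226):
    u=np.where(m[v,310:350])[0]+310
    print(v,u.min() if len(u) else '',u.max() if len(u) else '',len(u))
for dz in (0,3,6,10,44,60,76,96):
  t=np.linspace(0,6.283,40);r=.017 if dz<20 else .016
  q=proj('scene',np.c_[.5718+r*np.cos(t),.0056+r*np.sin(t),0*t+.063+dz/1000]);print(dz,q.min(0).round(1),q.max(0).round(1))
"
```

```text
186   0
187   0
188   0
189   0
190   0
191 326 328 3
192 326 331 6
193 325 327 3
194 325 326 2
195   0
196   0
197   0
198 334 334 1
199   0
200 331 333 3
201 328 328 1
202 328 332 3
203   0
204   0
205   0
206   0
207   0
208   0
209   0
210   0
211   0
212 323 323 1
213 323 323 1
214 323 323 1
215   0
216 332 332 1
217 330 332 3
218 330 333 2
219 328 331 4
220   0
221   0
222   0
223   0
224   0
225   0
0 [322.2 214.3] [335.2 224.4]
3 [322.3 213.6] [335.2 223.6]
6 [322.3 212.9] [335.3 222.9]
10 [322.3 211.9] [335.3 222. ]
44 [322.7 203.7] [335.2 213.2]
60 [322.8 199.6] [335.4 209.2]
76 [322.8 195.4] [335.5 205. ]
96 [322.8 190.1] [335.7 199.7]
```

```bash
python3 -c "
from h import *
im=np.mean([viewer.read_camera('scene').astype(float) for _ in range(3)],0)
print('u 326..332 mean, v:RGB');c=im[:,326:333].mean(1)
for v in range(186,242): print(v,c[v].round().astype(int).tolist(),end='; ')
print()
T=(.5027,-.0006,.101,.012);s,k=np.sin(.101),np.cos(.101)
for n,x,z in(('outer rim',.096,.04),('inner rim',.09,.04),('outer bottom of wall',.096,.006),('divider',.046,.031)): print(n,proj('scene',[[.5027+k*x,-.0006+s*x,.012+z]]).round(1))
i0=cv2.imread('pics/scene0.png').astype(float)[:,:,::-1]
# initial spare heads: red extents
d=i0[:,:,0]-i0[:,:,1]*1.5
for nm,X in(('A',(.5429,.2796)),('B',(.4535,.2587)),('K',(.5279,.0006))):
  zf=.023 if nm=='K' else .011
  q=proj('scene',[[*X,zf+z] for z in (96,86,60)]if 0 else [[*X,zf+.096],[*X,zf+.06]]);print(nm,q.round(1).tolist())
  u=int(round(q[0,0]));print([(v,int(d[v,u-1:u+2].mean())) for v in range(int(q[0,1])-7,int(q[0,1])+26)])
"
```

```text
u 326..332 mean, v:RGB
186 [50, 50, 44]; 187 [34, 34, 30]; 188 [6, 7, 7]; 189 [9, 10, 8]; 190 [33, 24, 13]; 191 [58, 31, 18]; 192 [59, 17, 12]; 193 [46, 9, 7]; 194 [34, 16, 15]; 195 [29, 29, 30]; 196 [28, 29, 29]; 197 [22, 15, 15]; 198 [29, 4, 4]; 199 [37, 6, 5]; 200 [37, 5, 5]; 201 [36, 6, 6]; 202 [38, 6, 6]; 203 [33, 4, 4]; 204 [27, 5, 4]; 205 [28, 4, 5]; 206 [27, 5, 5]; 207 [27, 4, 3]; 208 [26, 3, 3]; 209 [28, 5, 4]; 210 [28, 4, 4]; 211 [25, 4, 4]; 212 [21, 4, 4]; 213 [24, 4, 3]; 214 [28, 5, 5]; 215 [30, 5, 5]; 216 [36, 7, 6]; 217 [38, 5, 5]; 218 [38, 4, 4]; 219 [38, 5, 5]; 220 [34, 5, 4]; 221 [28, 5, 4]; 222 [41, 24, 15]; 223 [96, 78, 50]; 224 [119, 99, 64]; 225 [88, 73, 47]; 226 [81, 67, 43]; 227 [78, 64, 41]; 228 [69, 57, 37]; 229 [63, 52, 34]; 230 [55, 45, 29]; 231 [49, 40, 26]; 232 [50, 42, 26]; 233 [52, 44, 28]; 234 [52, 43, 28]; 235 [50, 42, 26]; 236 [50, 41, 27]; 237 [52, 46, 33]; 238 [64, 62, 52]; 239 [72, 72, 64]; 240 [76, 77, 68]; 241 [111, 112, 101]; 
outer rim [[330.2 229.8]]
inner rim [[329.9 228. ]]
outer bottom of wall [[330.  237.7]]
divider [[327.9 217.2]]
A [[43
[... 500 characters left out ...]
-13), (173, 33), (174, 54), (175, 43), (176, 36), (177, 42), (178, 36), (179, 36), (180, 38), (181, 43), (182, 45), (183, 36), (184, 23), (185, 19), (186, 24), (187, 19), (188, 20), (189, 19), (190, 18), (191, 4), (192, -1), (193, 7), (194, 17), (195, 24), (196, 26), (197, 16), (198, -10), (199, -19)]
K [[326.7, 192.5], [326.6, 201.7]]
[(185, 6), (186, 19), (187, 27), (188, 25), (189, 31), (190, 32), (191, 49), (192, 57), (193, 51), (194, 39), (195, 25), (196, 42), (197, 58), (198, 50), (199, 39), (200, 45), (201, 32), (202, 20), (203, 21), (204, 19), (205, 17), (206, 21), (207, 20), (208, 19), (209, 14), (210, 16), (211, 19), (212, 19), (213, 30), (214, 39), (215, 41), (216, 22), (217, -2)]
```

```bash
python3 -c "
from h import *
im=cv2.imread('pics/top0.png').astype(int)
for uv in((209.9,206),(209.5,205.5)): print('A foot',ray('top',uv,.016).round(4))
for uv in((215.2,241),(214.8,240.5)): print('B foot',ray('top',uv,.016).round(4))
print(ray('top',(202,200.7),.072).round(4),ray('top',(202,200.7),.09).round(4))
t=np.linspace(0,6.28,60)
# predicted silhouettes bbox in top crop for A at candidates
for x in(.537,.540,.543):
  for nm,r,z in(('foot',.017,.014),('head',.016,.055),('head',.016,.087)):
    q=proj('top',np.c_[x+r*np.cos(t),.2785+r*np.sin(t),0*t+z]);print(x,nm,z,'u',q[:,0].min().round(1),q[:,0].max().round(1),'v',q[:,1].min().round(1),q[:,1].max().round(1))
red=(im[:,:,2]-im[:,:,1]*1.6)
vv,uu=np.where(red[185:222,185:222]>15);print('A red bbox u',uu.min()+185,uu.max()+185,'v',vv.min()+185,vv.max()+185)
for v in range(190,216): 
  u=np.where(red[v,185:222]>15)[0]+185;print(v,(u.min(),u.max()) if len(u) else '',end=' ')
"
```

```text
A foot [0.5421 0.2743 0.016 ]
A foot [0.5434 0.2754 0.016 ]
B foot [0.4526 0.2534 0.016 ]
B foot [0.4539 0.2545 0.016 ]
[0.5434 0.2797 0.072 ] [0.5395 0.2746 0.09  ]
0.537 foot 0.014 u 201.7 214.9 v 201.6 214.6
0.537 head 0.055 u 197.6 210.6 v 198.4 211.1
0.537 head 0.087 u 193.9 207.3 v 195.5 208.5
0.54 foot 0.014 u 201.8 215.0 v 200.5 213.4
0.54 head 0.055 u 197.7 210.7 v 197.2 209.9
0.54 head 0.087 u 194.1 207.4 v 194.3 207.3
0.543 foot 0.014 u 201.9 215.1 v 199.3 212.3
0.543 head 0.055 u 197.8 210.8 v 196.1 208.7
0.543 head 0.087 u 194.2 207.5 v 193.0 206.0
A red bbox u 196 214 v 195 211
190  191  192  193  194  195 (np.int64(199), np.int64(202)) 196 (np.int64(198), np.int64(205)) 197 (np.int64(197), np.int64(206)) 198 (np.int64(196), np.int64(207)) 199 (np.int64(196), np.int64(208)) 200 (np.int64(196), np.int64(208)) 201 (np.int64(196), np.int64(208)) 202 (np.int64(196), np.int64(212)) 203 (np.int64(196), np.int64(213)) 204 (np.int64(197), np.int64(213)) 205 (np.int64(199), np.int64(214)) 206 (np.int64(200), np.int64(214)) 207 (np.int64(201), np.int64(214)) 208 (np.int64(201), np.int64(213)) 209 (np.int64(204), np.int64(213)) 210 (np.int64(205), np.int64(213)) 211 (np.int64(207), np.int64(211)) 212  213  214  215
```

```bash
python3 -c "
from h import *
im=np.mean([viewer.read_camera('scene').astype(float) for _ in range(2)],0)[:,:,::-1]
im=np.uint8(np.clip(255*(im/255)**.6,0,255))
a=crop(im,309,182,40,58,10,5);b=a.copy();t=np.linspace(0,6.28,60)
for r,z in((.017,0),(.016,.044),(.016,.076),(.006,.096)):
    q=(proj('scene',np.c_[.5718+r*np.cos(t),.0056+r*np.sin(t),0*t+.063+z])-[309,182]+.5)*10
    cv2.polylines(b,[np.int32(q)],True,(255,255,0),1)
A,_=tray_lines(.5027,-.0006,.101,.012)
for l in A: cv2.polylines(b,[np.int32((proj('scene',l)-[309,182]+.5)*10)],False,(0,255,0),1)
cv2.imwrite('pics/c5.png',np.hstack([a,b]))"
```

```text
(no output)
```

View pics/c5.png

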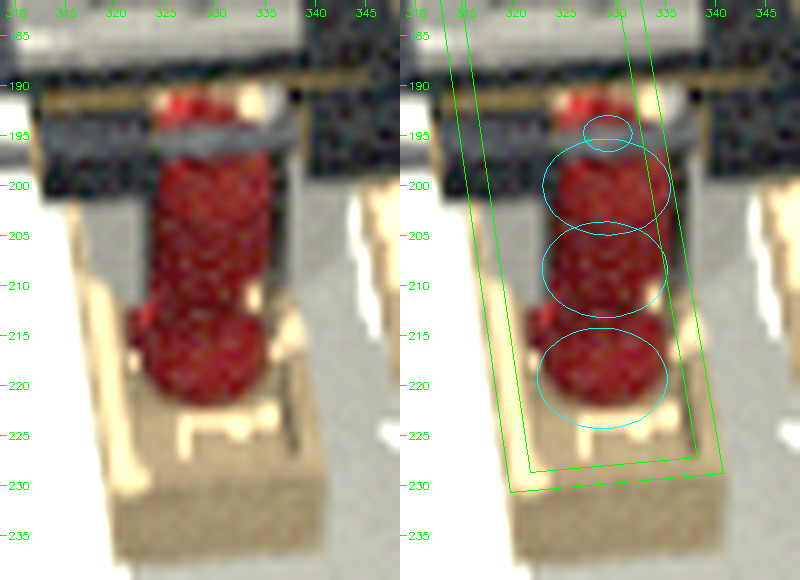

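```bash
python3 -c "
from h import *
plan((.5748,.0066,.076,.101))"
```

```text
t 6.17 [0.5711 0.0054 0.104 ] [-3.1416e+00  5.0000e-04 -3.0402e+00] F [ 0.8  0.3 -1.1] open 0.0312
(0.5748, 0.0066, 0.076, 0.101) -> [-0.0037  0.0008  0.028 ] [-0.    0.03  0.02]
```

Request:
{"op": "move_arm", "data": {"deltas": [{"x":-0.0037,"y":0.0008,"z":0,"wx":0,"wy":0,"wz":0,"hand":0.1},{"x":-0.0037,"y":0.0008,"z":0.01,"wx":0,"wy":0,"wz":0,"hand":0.1},{"x":-0.0037,"y":0.0008,"z":0.019,"wx":0,"wy":0,"wz":0,"hand":0.1},{"x":-0.0037,"y":0.0008,"z":0.028,"wx":0,"wy":0,"wz":0,"hand":0.1},{"x":-0.0037,"y":0.0008,"z":0.028,"wx":0,"wy":0,"wz":0,"hand":0.1}]}}

```text
time: 6.8
tool_pos: [0.5739, 0.0067, 0.0745]
tool_rot: [3.141, -0.002, -3.04]
contact_force: [-0.5, 0.1, -0.8]
opening: 0.0315
```

Request:
{"op": "move_arm", "data": {"deltas": [{"x":0,"y":0,"z":0.003,"wx":0,"wy":0,"wz":0,"hand":0.1},{"x":0,"y":0,"z":0.006,"wx":0,"wy":0,"wz":0,"hand":0.1},{"x":0,"y":0,"z":0.006,"wx":0,"wy":0,"wz":0,"hand":0.1}]}}

```text
time: 7.18
tool_pos: [0.5746, 0.0066, 0.0696]
tool_rot: [3.141, -0.0, -3.04]
contact_force: [0.6, -0.5, 0.1]
opening: 0.0315
```

```bash
python3 -c "
from h import *
plan((.5748,.0066,.0652,.101))"
```

```text
t 7.17 [0.5746 0.0066 0.0696] [ 3.1415e+00 -1.0000e-04 -3.0401e+00] F [ 0.6 -0.5  0.1] open 0.0315
(0.5748, 0.0066, 0.0652, 0.101) -> [-0.0002 -0.      0.0044] [ 0.01 -0.01  0.03]
```

Request:
{"op": "move_arm", "data": {"deltas": [{"x":0,"y":0,"z":0.002,"wx":0,"wy":0,"wz":0,"hand":0.1},{"x":0,"y":0,"z":0.0045,"wx":0,"wy":0,"wz":0,"hand":0.1},{"x":0,"y":0,"z":0.0045,"wx":0,"wy":0,"wz":0,"hand":0.1}]}}

```text
time: 7.55
tool_pos: [0.5745, 0.0066, 0.065]
tool_rot: [3.141, -0.0, -3.04]
contact_force: [0.8, -0.0, -0.1]
opening: 0.0316
```

Request:
{"op": "move_arm", "data": {"deltas": [{"x":0,"y":0,"z":0,"wx":0,"wy":0,"wz":0,"hand":0.45},{"x":0,"y":0,"z":0,"wx":0,"wy":0,"wz":0,"hand":0.9},{"x":0,"y":0,"z":0,"wx":0,"wy":0,"wz":0,"hand":1},{"x":0,"y":0,"z":0,"wx":0,"wy":0,"wz":0,"hand":1}]}}

```text
time: 8.05
tool_pos: [0.5747, 0.0066, 0.0653]
tool_rot: [3.142, 0.0, -3.04]
contact_force: [1.2, -1.2, -0.3]
opening: 0.0665
```

```bash
python3 -c "
from h import *
plan((.5748,.0066,.19,.101),(.453,.2575,.19,.231))"
```

```text
t 8.05 [0.5747 0.0066 0.0653] [ 3.1415e+00  2.0000e-04 -3.0401e+00] F [ 1.2 -1.2 -0.3] open 0.0665
(0.5748, 0.0066, 0.19, 0.101) -> [-1.000e-04 -0.000e+00 -1.247e-01] [0.   0.01 0.03]
(0.453, 0.2575, 0.19, 0.231) -> [0.0959 0.2619 0.    ] [ 0.    0.   -7.45]
```

Request:
{"op": "move_arm", "data": {"deltas": [{"x":0,"y":0,"z":-0.015,"wx":0,"wy":0,"wz":0,"hand":1},{"x":0,"y":0,"z":-0.06,"wx":0,"wy":0,"wz":0,"hand":1},{"x":0,"y":0,"z":-0.11,"wx":0,"wy":0,"wz":0,"hand":1},{"x":0.015,"y":0.04,"z":-0.125,"wx":0,"wy":0,"wz":0,"hand":1},{"x":0.035,"y":0.1,"z":-0.125,"wx":0,"wy":0,"wz":-2,"hand":1},{"x":0.058,"y":0.158,"z":-0.125,"wx":0,"wy":0,"wz":-5,"hand":1},{"x":0.08,"y":0.216,"z":-0.125,"wx":0,"wy":0,"wz":-7.4,"hand":1},{"x":0.096,"y":0.262,"z":-0.125,"wx":0,"wy":0,"wz":-7.4,"hand":1}]}}

```text
time: 9.05
tool_pos: [0.4514, 0.2595, 0.1916]
tool_rot: [3.141, 0.002, -2.91]
contact_force: [1.0, -0.5, -0.4]
opening: 0.0919
```

Request:
{"op": "move_arm", "data": {"deltas": [{"x":0,"y":0,"z":0,"wx":0,"wy":0,"wz":0,"hand":1},{"x":0,"y":0,"z":0,"wx":0,"wy":0,"wz":0,"hand":1},{"x":0,"y":0,"z":0,"wx":0,"wy":0,"wz":0,"hand":1}]}}

```text
time: 9.43
tool_pos: [0.4533, 0.2564, 0.1905]
tool_rot: [-3.141, 0.0, -2.913]
contact_force: [-0.0, 0.4, 0.5]
opening: 0.092
```

```bash
python3 -c "
from h import *
plan((.452,.2575,.19,.231),(.452,.2575,.052,.231))
f=lambda n:np.uint8(np.clip(255*(viewer.read_camera(n).astype(float)[:,:,::-1]/255)**.6,0,255))
a=crop(f('top'),280,165,70,110,5);b=crop(f('scene'),280,150,80,110,5)
cv2.imwrite('pics/c6.png',np.hstack([a,b]))"
```

```text
t 9.43 [0.4533 0.2564 0.1905] [-3.1415e+00  5.0000e-04 -2.9127e+00] F [-0.   0.4  0.5] open 0.092
(0.452, 0.2575, 0.19, 0.231) -> [0.0011 0.0013 0.0005] [-0.01  0.03 -0.12]
(0.452, 0.2575, 0.052, 0.231) -> [ 0.    -0.     0.138] [0. 0. 0.]
```

View pics/c6.png

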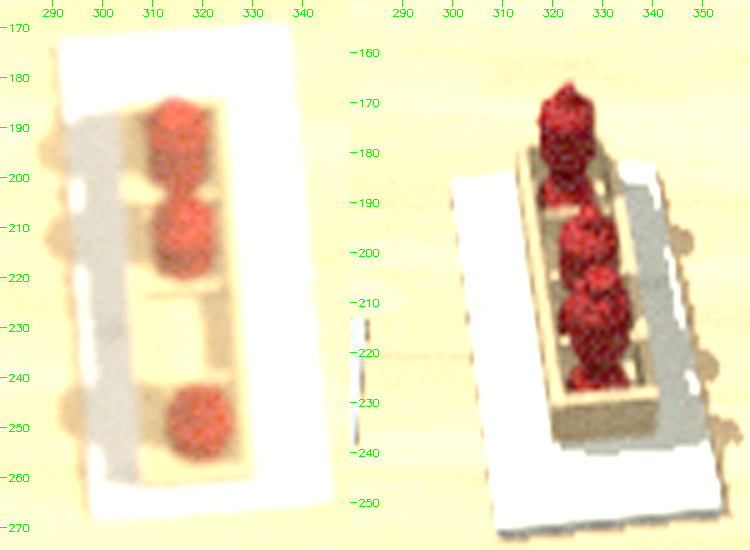

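The placed head stands upright in the end cell (top view 316,190; knot in the scene view at 330,203). Next is the second head.

Request:
{"op": "move_arm", "data": {"deltas": [{"x":0.0005,"y":0.001,"z":0.04,"wx":0,"wy":0,"wz":0,"hand":1},{"x":0.0005,"y":0.001,"z":0.08,"wx":0,"wy":0,"wz":0,"hand":1},{"x":0.0005,"y":0.001,"z":0.115,"wx":0,"wy":0,"wz":0,"hand":1},{"x":0.0005,"y":0.001,"z":0.138,"wx":0,"wy":0,"wz":0,"hand":1},{"x":0.0005,"y":0.001,"z":0.138,"wx":0,"wy":0,"wz":0,"hand":1},{"x":0.0005,"y":0.001,"z":0.138,"wx":0,"wy":0,"wz":0,"hand":0.6},{"x":0.0005,"y":0.001,"z":0.138,"wx":0,"wy":0,"wz":0,"hand":0.45},{"x":0.0005,"y":0.001,"z":0.138,"wx":0,"wy":0,"wz":0,"hand":0.3}]}}

```text
time: 10.52
tool_pos: [0.4524, 0.2586, 0.0531]
tool_rot: [3.141, 0.002, -2.911]
contact_force: [-0.4, -0.5, -0.4]
opening: 0.0662
```

Request:
{"op": "move_arm", "data": {"deltas": [{"x":0,"y":0,"z":0,"wx":0,"wy":0,"wz":0,"hand":0.2},{"x":0,"y":0,"z":0,"wx":0,"wy":0,"wz":0,"hand":0.1},{"x":0,"y":0,"z":0,"wx":0,"wy":0,"wz":0,"hand":0.1},{"x":0,"y":0,"z":0,"wx":0,"wy":0,"wz":0,"hand":0.1},{"x":0,"y":0,"z":0,"wx":0,"wy":0,"wz":0,"hand":0.1},{"x":0,"y":0,"z":0,"wx":0,"wy":0,"wz":0,"hand":0.1}]}}

```text
time: 11.28
tool_pos: [0.4519, 0.2584, 0.0522]
tool_rot: [3.142, 0.0, -2.911]
contact_force: [0.0, -0.8, -0.0]
opening: 0.0312
```

```bash
python3 -c "
from h import *
plan((.4525,.257,.19,.231),(.4815,-.0027,.19,.101))
print(proj('scene',[[.5747,.0066,.119]]),proj('top',[[.5747,.0066,.087],[.5747,.0066,.119]]),proj('top',[[.5279,.0006,.084]]))"
```

```text
t 11.28 [0.4519 0.2584 0.0522] [ 3.1415  0.     -2.911 ] F [ 0.  -0.8 -0. ] open 0.0312
(0.4525, 0.257, 0.19, 0.231) -> [-0.0003 -0.0015 -0.1378] [ 0.    0.   -0.02]
(0.4815, -0.0027, 0.19, 0.101) -> [ 0.0312 -0.2594 -0.    ] [ 0.   -0.    7.45]
[[329.46832792 206.23379241]] [[314.33495339 190.00073818]
 [314.12613099 186.70572114]] [[316.20601892 209.313659  ]]
```

Request:
{"op": "move_arm", "data": {"deltas": [{"x":0,"y":0,"z":-0.015,"wx":0,"wy":0,"wz":0,"hand":0.1},{"x":0,"y":0,"z":-0.04,"wx":0,"wy":0,"wz":0,"hand":0.1},{"x":0,"y":0,"z":-0.08,"wx":0,"wy":0,"wz":0,"hand":0.1},{"x":0,"y":0,"z":-0.115,"wx":0,"wy":0,"wz":0,"hand":0.1},{"x":0,"y":0,"z":-0.138,"wx":0,"wy":0,"wz":0,"hand":0.1},{"x":0.003,"y":-0.03,"z":-0.138,"wx":0,"wy":0,"wz":0,"hand":0.1},{"x":0.009,"y":-0.075,"z":-0.138,"wx":0,"wy":0,"wz":2,"hand":0.1},{"x":0.015,"y":-0.12,"z":-0.138,"wx":0,"wy":0,"wz":4,"hand":0.1}]}}

```text
time: 12.28
tool_pos: [0.4647, 0.1371, 0.1913]
tool_rot: [3.142, 0.001, -2.981]
contact_force: [0.8, 0.6, 0.5]
opening: 0.0309
```

```bash
python3 -c "
from h import *
plan((.4808,-.003,.19,.101))"
```

```text
t 12.28 [0.4647 0.1371 0.1913] [ 3.1416e+00  1.4000e-03 -2.9810e+00] F [0.8 0.6 0.5] open 0.0309
(0.4808, -0.003, 0.19, 0.101) -> [ 0.0065 -0.1409  0.0013] [0.   0.08 3.41]
```

Request:
{"op": "move_arm", "data": {"deltas": [{"x":0.002,"y":-0.045,"z":0.001,"wx":0,"wy":0,"wz":1.5,"hand":0.1},{"x":0.004,"y":-0.09,"z":0.001,"wx":0,"wy":0,"wz":3.4,"hand":0.1},{"x":0.006,"y":-0.12,"z":0.001,"wx":0,"wy":0,"wz":3.4,"hand":0.1},{"x":0.0065,"y":-0.138,"z":0.001,"wx":0,"wy":0,"wz":3.4,"hand":0.1},{"x":0.0065,"y":-0.138,"z":0.001,"wx":0,"wy":0,"wz":3.4,"hand":0.1},{"x":0.0065,"y":-0.138,"z":0.001,"wx":0,"wy":0,"wz":3.4,"hand":0.1},{"x":0.0065,"y":-0.138,"z":0.001,"wx":0,"wy":0,"wz":3.4,"hand":0.1}]}}

```text
time: 13.15
tool_pos: [0.4803, 0.0019, 0.1893]
tool_rot: [3.141, 0.0, -3.039]
contact_force: [-1.2, 0.1, -0.8]
opening: 0.0314
```

```bash
python3 -c "
from h import *
plan((.4808,-.003,.19,.101),(.4808,-.003,.076,.101))"
```

```text
t 13.15 [0.4803 0.0019 0.1893] [ 3.1413  0.     -3.0387] F [-1.2  0.1 -0.8] open 0.0314
(0.4808, -0.003, 0.19, 0.101) -> [-0.     -0.0049 -0.0007] [0.02 0.   0.11]
(0.4808, -0.003, 0.076, 0.101) -> [ 0.    -0.     0.114] [0. 0. 0.]
```

Request:
{"op": "move_arm", "data": {"deltas": [{"x":0,"y":-0.005,"z":0,"wx":0,"wy":0,"wz":0,"hand":0.1},{"x":0,"y":-0.005,"z":0.03,"wx":0,"wy":0,"wz":0,"hand":0.1},{"x":0,"y":-0.005,"z":0.06,"wx":0,"wy":0,"wz":0,"hand":0.1},{"x":0,"y":-0.005,"z":0.085,"wx":0,"wy":0,"wz":0,"hand":0.1},{"x":0,"y":-0.005,"z":0.095,"wx":0,"wy":0,"wz":0,"hand":0.1},{"x":0,"y":-0.005,"z":0.105,"wx":0,"wy":0,"wz":0,"hand":0.1},{"x":0,"y":-0.005,"z":0.113,"wx":0,"wy":0,"wz":0,"hand":0.1},{"x":0,"y":-0.005,"z":0.113,"wx":0,"wy":0,"wz":0,"hand":0.1}]}}

```text
time: 14.15
tool_pos: [0.4809, -0.0041, 0.0761]
tool_rot: [3.141, -0.0, -3.04]
contact_force: [0.8, -0.2, -0.2]
opening: 0.0313
```

```bash
python3 -c "
from h import *
plan((.4808,-.003,.065,.101))"
```

```text
t 14.15 [ 0.4809 -0.0041  0.0761] [ 3.1414e+00 -3.0000e-04 -3.0401e+00] F [ 0.8 -0.2 -0.2] open 0.0313
(0.4808, -0.003, 0.065, 0.101) -> [-0.0001  0.0011  0.0111] [ 0.01 -0.01  0.03]
```

Request:
{"op": "move_arm", "data": {"deltas": [{"x":0,"y":0.001,"z":0.003,"wx":0,"wy":0,"wz":0,"hand":0.1},{"x":0,"y":0.001,"z":0.006,"wx":0,"wy":0,"wz":0,"hand":0.1},{"x":0,"y":0.001,"z":0.009,"wx":0,"wy":0,"wz":0,"hand":0.1},{"x":0,"y":0.001,"z":0.0108,"wx":0,"wy":0,"wz":0,"hand":0.1},{"x":0,"y":0.001,"z":0.0108,"wx":0,"wy":0,"wz":0,"hand":0.1}]}}

```text
time: 14.78
tool_pos: [0.4807, -0.0031, 0.0653]
tool_rot: [3.141, -0.0, -3.04]
contact_force: [-0.2, 0.4, -1.0]
opening: 0.0314
```

Request:
{"op": "move_arm", "data": {"deltas": [{"x":0,"y":0,"z":0,"wx":0,"wy":0,"wz":0,"hand":0.45},{"x":0,"y":0,"z":0,"wx":0,"wy":0,"wz":0,"hand":0.9},{"x":0,"y":0,"z":0,"wx":0,"wy":0,"wz":0,"hand":1},{"x":0,"y":0,"z":0,"wx":0,"wy":0,"wz":0,"hand":1}]}}

```text
time: 15.28
tool_pos: [0.4808, -0.0031, 0.0654]
tool_rot: [3.142, 0.0, -3.04]
contact_force: [0.1, -0.3, -0.3]
opening: 0.0666
```

```bash
python3 -c "
from h import *
plan((.4809,-.003,.19,.101),(.5195,.2706,.15,.231))"
```

```text
t 15.28 [ 0.4808 -0.0031  0.0654] [ 3.1415e+00  1.0000e-04 -3.0402e+00] F [ 0.1 -0.3 -0.3] open 0.0666
(0.4809, -0.003, 0.19, 0.101) -> [-1.000e-04  1.000e-04 -1.246e-01] [0.   0.01 0.02]
(0.5195, 0.2706, 0.15, 0.231) -> [-0.066   0.2683  0.04  ] [ 0.    0.   -7.45]
```

Request:
{"op": "move_arm", "data": {"deltas": [{"x":0,"y":0,"z":-0.015,"wx":0,"wy":0,"wz":0,"hand":1},{"x":0,"y":0,"z":-0.06,"wx":0,"wy":0,"wz":0,"hand":1},{"x":0,"y":0,"z":-0.11,"wx":0,"wy":0,"wz":0,"hand":1},{"x":0.015,"y":0.04,"z":-0.125,"wx":0,"wy":0,"wz":0,"hand":1},{"x":0.037,"y":0.096,"z":-0.125,"wx":0,"wy":0,"wz":0,"hand":1},{"x":0.059,"y":0.153,"z":-0.125,"wx":0,"wy":0,"wz":0,"hand":1},{"x":0.081,"y":0.21,"z":-0.125,"wx":0,"wy":0,"wz":0,"hand":1},{"x":0.103,"y":0.267,"z":-0.125,"wx":0,"wy":0,"wz":0,"hand":1}]}}

```text
time: 16.27
tool_pos: [0.3503, 0.2536, 0.1907]
tool_rot: [3.141, 0.001, -3.04]
contact_force: [0.8, 0.1, 0.1]
opening: 0.0916
```

Request:
{"op": "move_arm", "data": {"deltas": [{"x":0.022,"y":0.057,"z":0,"wx":0,"wy":0,"wz":0,"hand":1},{"x":0.044,"y":0.114,"z":0,"wx":0,"wy":0,"wz":0,"hand":1},{"x":0.066,"y":0.17,"z":0,"wx":0,"wy":0,"wz":0,"hand":1},{"x":0.08,"y":0.207,"z":0,"wx":0,"wy":0,"wz":0,"hand":1},{"x":0.08,"y":0.207,"z":0,"wx":0,"wy":0,"wz":0,"hand":1}]}}

```text
time: 16.9
tool_pos: [0.2492, 0.4517, 0.1901]
tool_rot: [3.141, -0.0, -3.036]
contact_force: [0.4, -0.3, -0.3]
opening: 0.092
```

Run:
```python
from h import *
from scipy.optimize import minimize
plan((.5195,.2706,.15,.231))
I={n:np.mean([viewer.read_camera(n).astype(np.float32) for _ in range(3)],0)[:,:,::-1].copy() for n in("top","scene")}
G={}
for n,i in I.items():
    cv2.imwrite(f"pics/{n}7.png",i);g=cv2.GaussianBlur(i.sum(2),(0,0),.8);G[n]=(cv2.Sobel(g,-1,1,0),cv2.Sobel(g,-1,0,1))
def score(p,zb,ns):
    s=0
    for n in ns:
      for l in tray_lines(*p,zb)[0]:
        uv=proj(n,l)
        for a,b in zip(uv[:-1],uv[1:]):
            q=np.float32(a+(b-a)*np.linspace(.05,.95,60)[:,None]);nn=np.array([a[1]-b[1],b[0]-a[0]]);nn/=np.hypot(*nn)
            sm=lambda g:cv2.remap(g,q[None,:,0].copy(),q[None,:,1].copy(),cv2.INTER_LINEAR)[0]
            s+=np.hypot(*(b-a))*np.mean(np.abs(sm(G[n][0])*nn[0]+sm(G[n][1])*nn[1]))
    return -s
T={"spare":(.5195,.2706,.23,0),"keep":(.5027,-.0006,.101,.012),"empty":(.4907,-.3012,.141,0)};F=[]
for k,t in T.items():
  for ns in(("top",),("scene",),("top","scene")):
    r=minimize(lambda d:score(np.array(t[:3])+d*[.001,.001,.01],t[3],ns),[0,0,0],method="Nelder-Mead",options=dict(initial_simplex=[[-2,-2,-2],[3,0,0],[0,3,0],[0,0,3]]))
    p=np.array(t[:3])+r.x*[.001,.001,.01];print(k,ns,p.round(4),round(r.fun))
    if ns==("top",):F.append((*p,t[3]))
f=lambda n:np.uint8(np.clip(255*(I[n]/255)**.8,0,255))
cs=[overlay(f("top"),"top",F,u,v,w,100,5) if k else crop(f("top"),u,v,w,100,5) for k,u,v,w in((1,184,165,50),(0,290,172,50),(1,414,182,50))]
cv2.imwrite("pics/c7.png",np.hstack(cs))
```

```text
t 16.9 [0.2492 0.4517 0.1901] [ 3.1413e+00 -2.0000e-04 -3.0362e+00] F [ 0.4 -0.3 -0.3] open 0.092
(0.5195, 0.2706, 0.15, 0.231) -> [-0.2497 -0.2085  0.04  ] [ 0.02 -0.01 -7.2 ]
spare ('top',) [0.5203 0.2711 0.2323] -60871
spare ('scene',) [0.5199 0.2726 0.2333] -78311
spare ('top', 'scene') [0.5203 0.2714 0.2314] -136011
keep ('top',) [ 0.5025 -0.      0.1056] -74255
keep ('scene',) [ 0.5023 -0.0012  0.0856] -73630
keep ('top', 'scene') [ 0.5023 -0.0008  0.0919] -146905
empty ('top',) [ 0.4907 -0.3018  0.1449] -91522
empty ('scene',) [ 0.49   -0.3019  0.1331] -94027
empty ('top', 'scene') [ 0.4905 -0.3019  0.1332] -185123[ WARN:0@11.000] global loadsave.cpp:1063 imwrite_ Unsupported depth image for selected encoder is fallbacked to CV_8U.
```

View pics/c7.png

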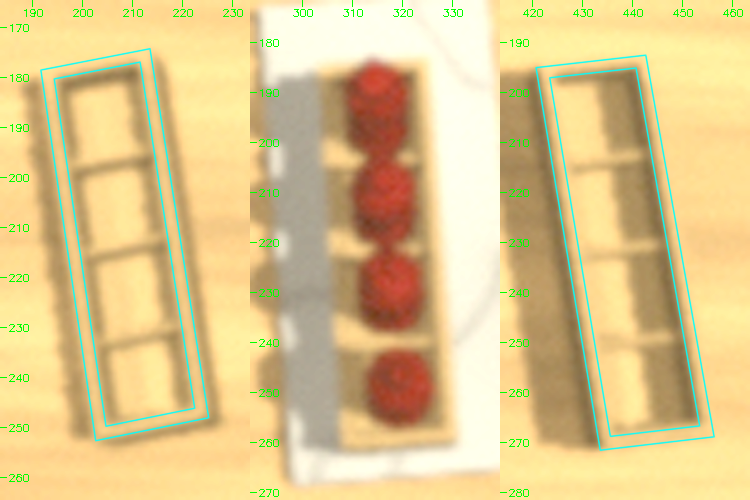

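All four heads stand in the slab tray (top view, cells at v=190, 210, 228 and 248), and the spare tray is empty. The fits from the two cameras agree within about 1.5 mm. Now I'll grip the spare tray.

Request:
{"op": "move_arm", "data": {"deltas": [{"x":-0.045,"y":-0.037,"z":0,"wx":0,"wy":0,"wz":-3,"hand":1},{"x":-0.09,"y":-0.075,"z":0,"wx":0,"wy":0,"wz":-7.3,"hand":1},{"x":-0.135,"y":-0.112,"z":0.01,"wx":0,"wy":0,"wz":-7.3,"hand":1},{"x":-0.18,"y":-0.15,"z":0.02,"wx":0,"wy":0,"wz":-7.3,"hand":1},{"x":-0.22,"y":-0.183,"z":0.04,"wx":0,"wy":0,"wz":-7.3,"hand":1},{"x":-0.25,"y":-0.208,"z":0.06,"wx":0,"wy":0,"wz":-7.3,"hand":1},{"x":-0.25,"y":-0.208,"z":0.08,"wx":0,"wy":0,"wz":-7.3,"hand":1},{"x":-0.25,"y":-0.208,"z":0.08,"wx":0,"wy":0,"wz":-7.3,"hand":1}], "grip_force": 25}}

```text
time: 18.2
tool_pos: [0.52, 0.2666, 0.109]
tool_rot: [-3.141, -0.004, -2.915]
contact_force: [-0.5, 0.4, 0.1]
opening: 0.0918
```

Request:
{"op": "move_arm", "data": {"deltas": [{"x":0,"y":0,"z":0,"wx":0,"wy":0,"wz":0,"hand":1},{"x":0,"y":0,"z":0,"wx":0,"wy":0,"wz":0,"hand":1}]}}

```text
time: 18.45
tool_pos: [0.5208, 0.2688, 0.1117]
tool_rot: [3.141, 0.002, -2.912]
contact_force: [-0.4, 0.6, -0.2]
opening: 0.0919
```

```bash
python3 -c "
from h import *
plan((.52,.2712,.013,.232))"
```

```text
t 18.45 [0.5208 0.2688 0.1117] [ 3.1413e+00  2.0000e-03 -2.9121e+00] F [-0.4  0.6 -0.2] open 0.0919
(0.52, 0.2712, 0.013, 0.232) -> [0.0004 0.0025 0.0987] [ 0.02  0.11 -0.14]
```

Request:
{"op": "move_arm", "data": {"deltas": [{"x":0,"y":0.002,"z":0.03,"wx":0,"wy":0,"wz":-0.1,"hand":1},{"x":0,"y":0.002,"z":0.06,"wx":0,"wy":0,"wz":-0.1,"hand":1},{"x":0,"y":0.002,"z":0.085,"wx":0,"wy":0,"wz":-0.1,"hand":1},{"x":0,"y":0.002,"z":0.097,"wx":0,"wy":0,"wz":-0.1,"hand":1},{"x":0,"y":0.002,"z":0.097,"wx":0,"wy":0,"wz":-0.1,"hand":1},{"x":0,"y":0.002,"z":0.097,"wx":0,"wy":0,"wz":-0.1,"hand":0.8},{"x":0,"y":0.002,"z":0.097,"wx":0,"wy":0,"wz":-0.1,"hand":0.65},{"x":0,"y":0.002,"z":0.097,"wx":0,"wy":0,"wz":-0.1,"hand":0.5}]}}

```text
time: 19.45
tool_pos: [0.5204, 0.2704, 0.0141]
tool_rot: [3.141, 0.001, -2.911]
contact_force: [0.3, -0.5, 0.7]
opening: 0.0666
```

Request:
{"op": "move_arm", "data": {"deltas": [{"x":0,"y":0,"z":0,"wx":0,"wy":0,"wz":0,"hand":0.4},{"x":0,"y":0,"z":0,"wx":0,"wy":0,"wz":0,"hand":0.4},{"x":0,"y":0,"z":0,"wx":0,"wy":0,"wz":0,"hand":0.4},{"x":0,"y":0,"z":0,"wx":0,"wy":0,"wz":0,"hand":0.4}]}}

```text
time: 19.95
tool_pos: [0.5202, 0.2704, 0.0137]
tool_rot: [3.141, 0.0, -2.911]
contact_force: [-0.5, -0.8, 5.0]
opening: 0.0558
```

```bash
python3 -c "
from h import *
plan((.52,.2712,.25,.232))"
```

```text
t 19.95 [0.5202 0.2704 0.0137] [ 3.1414e+00  4.0000e-04 -2.9110e+00] F [-0.5 -0.8  5. ] open 0.0558
(0.52, 0.2712, 0.25, 0.232) -> [-1.000e-04  9.000e-04 -2.363e-01] [ 0.01  0.02 -0.08]
```

Request:
{"op": "move_arm", "data": {"deltas": [{"x":0,"y":0,"z":-0.012,"wx":0,"wy":0,"wz":0,"hand":0.4},{"x":0,"y":0,"z":-0.035,"wx":0,"wy":0,"wz":0,"hand":0.4},{"x":0,"y":0,"z":-0.08,"wx":0,"wy":0,"wz":0,"hand":0.4},{"x":0,"y":0,"z":-0.13,"wx":0,"wy":0,"wz":0,"hand":0.4},{"x":0,"y":0,"z":-0.17,"wx":0,"wy":0,"wz":0,"hand":0.4},{"x":0,"y":0,"z":-0.185,"wx":0,"wy":0,"wz":0,"hand":0.4},{"x":0.007,"y":-0.025,"z":-0.185,"wx":0,"wy":0,"wz":0,"hand":0.4},{"x":0.02,"y":-0.07,"z":-0.185,"wx":0,"wy":0,"wz":1,"hand":0.4}]}}

```text
time: 20.95
tool_pos: [0.5157, 0.1975, 0.1971]
tool_rot: [3.141, -0.002, -2.926]
contact_force: [0.9, -0.3, -2.0]
opening: 0.0557
```

Request:
{"op": "move_arm", "data": {"deltas": [{"x":0.014,"y":-0.048,"z":0,"wx":0,"wy":0,"wz":1,"hand":0.4},{"x":0.028,"y":-0.096,"z":0,"wx":0,"wy":0,"wz":2,"hand":0.4},{"x":0.042,"y":-0.144,"z":0,"wx":0,"wy":0,"wz":3,"hand":0.4},{"x":0.056,"y":-0.192,"z":0,"wx":0,"wy":0,"wz":4,"hand":0.4},{"x":0.07,"y":-0.24,"z":0,"wx":0,"wy":0,"wz":4.5,"hand":0.4},{"x":0.084,"y":-0.288,"z":0,"wx":0,"wy":0,"wz":4.5,"hand":0.4},{"x":0.098,"y":-0.336,"z":0,"wx":0,"wy":0,"wz":4.5,"hand":0.4},{"x":0.108,"y":-0.375,"z":0,"wx":0,"wy":0,"wz":4.5,"hand":0.4}]}}

```text
time: 21.95
tool_pos: [0.4892, -0.1934, 0.197]
tool_rot: [3.14, -0.002, -3.008]
contact_force: [1.6, -0.2, -2.2]
opening: 0.0559
```

```bash
python3 -c "
from h import *
plan((.4905,-.3018,.2,.136))"
```

```text
t 21.95 [ 0.4892 -0.1934  0.197 ] [ 3.1399e+00 -2.2000e-03 -3.0080e+00] F [ 1.6 -0.2 -2.2] open 0.0559
(0.4905, -0.3018, 0.2, 0.136) -> [ 0.0132 -0.1076 -0.0032] [ 0.09 -0.13 -0.14]
```

Request:
{"op": "move_arm", "data": {"deltas": [{"x":0.006,"y":-0.045,"z":0,"wx":0,"wy":0,"wz":0,"hand":0.4},{"x":0.011,"y":-0.085,"z":0,"wx":0,"wy":0,"wz":0,"hand":0.4},{"x":0.0132,"y":-0.105,"z":0.01,"wx":0,"wy":0,"wz":0,"hand":0.4},{"x":0.0132,"y":-0.105,"z":0.04,"wx":0,"wy":0,"wz":0,"hand":0.4},{"x":0.0132,"y":-0.105,"z":0.075,"wx":0,"wy":0,"wz":0,"hand":0.4},{"x":0.0132,"y":-0.105,"z":0.1,"wx":0,"wy":0,"wz":0,"hand":0.4},{"x":0.0132,"y":-0.105,"z":0.1,"wx":0,"wy":0,"wz":0,"hand":0.4},{"x":0.0132,"y":-0.105,"z":0.1,"wx":0,"wy":0,"wz":0,"hand":0.4}]}}

```text
time: 22.95
tool_pos: [0.4917, -0.2974, 0.0988]
tool_rot: [-3.142, 0.0, -3.007]
contact_force: [1.3, 0.2, -1.6]
opening: 0.0561
```

```bash
python3 -c "
from h import *
plan((.4905,-.3018,.07,.136))
s=monitor.observe();p=s['tool_pos'];yaw=s['tool_rot'][2]+np.pi
f=lambda n:np.uint8(np.clip(255*(viewer.read_camera(n).astype(float)[:,:,::-1]/255)**.8,0,255))
T=[(.4905,-.3018,.136,0),(p[0],p[1],yaw,p[2]-.0137)]
a=overlay(f('top'),'top',T,400,170,75,110,5);b=overlay(f('scene'),'scene',T,185,150,80,110,5)
cv2.imwrite('pics/c8.png',np.hstack([a,b]))"
```

```text
t 22.95 [ 0.4917 -0.2974  0.0988] [-3.1415e+00  3.0000e-04 -3.0065e+00] F [ 1.3  0.2 -1.6] open 0.0561
(0.4905, -0.3018, 0.07, 0.136) -> [ 0.0018 -0.0042  0.0288] [-0.    0.02 -0.05]
```

View pics/c8.png

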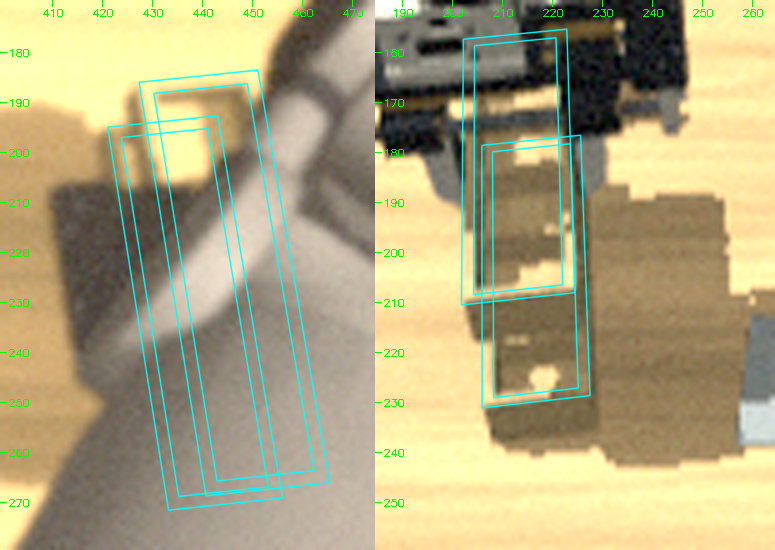

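Request:
{"op": "move_arm", "data": {"deltas": [{"x":0.0018,"y":-0.0042,"z":0.01,"wx":0,"wy":0,"wz":0,"hand":0.4},{"x":0.0018,"y":-0.0042,"z":0.03,"wx":0,"wy":0,"wz":0,"hand":0.4},{"x":0.0018,"y":-0.0042,"z":0.04,"wx":0,"wy":0,"wz":0,"hand":0.4},{"x":0.0018,"y":-0.0042,"z":0.04,"wx":0,"wy":0,"wz":0,"hand":0.4},{"x":0.0018,"y":-0.0042,"z":0.04,"wx":0,"wy":0,"wz":0,"hand":0.4}]}}

```text
time: 23.68
tool_pos: [0.4905, -0.3023, 0.0589]
tool_rot: [-3.141, 0.001, -3.007]
contact_force: [-0.5, 0.5, -2.4]
opening: 0.0559
```

```bash
python3 -c "
from h import *
plan((.4905,-.3018,.048,.136))"
```

```text
t 23.68 [ 0.4905 -0.3023  0.0589] [-3.1409e+00  7.0000e-04 -3.0070e+00] F [-0.5  0.5 -2.4] open 0.0559
(0.4905, -0.3018, 0.048, 0.136) -> [-0.0001  0.0005  0.0109] [-0.04  0.04 -0.08]
```

Request:
{"op": "move_arm", "data": {"deltas": [{"x":0,"y":0.0005,"z":0.003,"wx":0,"wy":0,"wz":0,"hand":0.4},{"x":0,"y":0.0005,"z":0.005,"wx":0,"wy":0,"wz":0,"hand":0.4},{"x":0,"y":0.0005,"z":0.007,"wx":0,"wy":0,"wz":0,"hand":0.4},{"x":0,"y":0.0005,"z":0.008,"wx":0,"wy":0,"wz":0,"hand":0.4},{"x":0,"y":0.0005,"z":0.008,"wx":0,"wy":0,"wz":0,"hand":0.4}]}}

```text
time: 24.3
tool_pos: [0.4901, -0.3015, 0.0503]
tool_rot: [3.141, -0.0, -3.007]
contact_force: [0.4, -0.5, -2.8]
opening: 0.0559
```

```bash
python3 -c "
from h import *
plan((.4905,-.3018,.048,.136))"
```

```text
t 24.3 [ 0.4901 -0.3015  0.0503] [ 3.1414e+00 -1.0000e-04 -3.0070e+00] F [ 0.4 -0.5 -2.8] open 0.0559
(0.4905, -0.3018, 0.048, 0.136) -> [-0.0004 -0.0003  0.0023] [ 0.01 -0.   -0.08]
```

Request:
{"op": "move_arm", "data": {"deltas": [{"x":0,"y":0,"z":0.001,"wx":0,"wy":0,"wz":0,"hand":0.4},{"x":0,"y":0,"z":0.002,"wx":0,"wy":0,"wz":0,"hand":0.4},{"x":0,"y":0,"z":0.0027,"wx":0,"wy":0,"wz":0,"hand":0.4},{"x":0,"y":0,"z":0.0027,"wx":0,"wy":0,"wz":0,"hand":0.4}]}}

```text
time: 24.8
tool_pos: [0.4901, -0.3015, 0.0477]
tool_rot: [3.142, 0.0, -3.007]
contact_force: [-1.6, 0.1, -1.1]
opening: 0.0558
```

```bash
python3 -c "
from h import *
plan((.4905,-.3018,.048,.136))"
```

```text
t 24.8 [ 0.4901 -0.3015  0.0477] [ 3.1416e+00  1.0000e-04 -3.0069e+00] F [-1.6  0.1 -1.1] open 0.0558
(0.4905, -0.3018, 0.048, 0.136) -> [-0.0004 -0.0003 -0.0003] [ 0.    0.01 -0.08]
```

Home by height, with the weight starting to transfer. Next I'll release, lift away to the left, and look.

Request:
{"op": "move_arm", "data": {"deltas": [{"x":0,"y":0,"z":0,"wx":0,"wy":0,"wz":0,"hand":0.7},{"x":0,"y":0,"z":0,"wx":0,"wy":0,"wz":0,"hand":0.9},{"x":0,"y":0,"z":0,"wx":0,"wy":0,"wz":0,"hand":1},{"x":0,"y":0,"z":0,"wx":0,"wy":0,"wz":0,"hand":1}]}}

```text
time: 25.3
tool_pos: [0.4901, -0.3016, 0.0477]
tool_rot: [-3.142, 0.0, -3.007]
contact_force: [0.8, 0.1, -0.3]
opening: 0.0889
```

Request:
{"op": "move_arm", "data": {"deltas": [{"x":0,"y":0,"z":-0.015,"wx":0,"wy":0,"wz":0,"hand":1},{"x":0,"y":0,"z":-0.05,"wx":0,"wy":0,"wz":0,"hand":1},{"x":0,"y":0,"z":-0.1,"wx":0,"wy":0,"wz":0,"hand":1},{"x":0,"y":0,"z":-0.15,"wx":0,"wy":0,"wz":0,"hand":1},{"x":0.015,"y":0.04,"z":-0.16,"wx":0,"wy":0,"wz":0,"hand":1},{"x":0.025,"y":0.09,"z":-0.16,"wx":0,"wy":0,"wz":0,"hand":1},{"x":0.035,"y":0.15,"z":-0.16,"wx":0,"wy":0,"wz":0,"hand":1},{"x":0.045,"y":0.21,"z":-0.16,"wx":0,"wy":0,"wz":0,"hand":1}]}}

```text
time: 26.3
tool_pos: [0.4167, -0.098, 0.2088]
tool_rot: [-3.141, 0.002, -3.008]
contact_force: [1.2, -0.0, -0.0]
opening: 0.0916
```

Request:
{"op": "move_arm", "data": {"deltas": [{"x":0,"y":0.06,"z":0,"wx":0,"wy":0,"wz":0,"hand":1},{"x":0,"y":0.12,"z":0,"wx":0,"wy":0,"wz":0,"hand":1},{"x":0,"y":0.18,"z":0,"wx":0,"wy":0,"wz":0,"hand":1},{"x":0,"y":0.24,"z":0,"wx":0,"wy":0,"wz":0,"hand":1},{"x":0.01,"y":0.3,"z":0,"wx":0,"wy":0,"wz":0,"hand":1},{"x":0.03,"y":0.355,"z":0,"wx":0,"wy":0,"wz":0,"hand":1},{"x":0.06,"y":0.4,"z":0,"wx":0,"wy":0,"wz":0,"hand":1},{"x":0.06,"y":0.4,"z":0,"wx":0,"wy":0,"wz":0,"hand":1}]}}

```text
time: 27.3
tool_pos: [0.3019, 0.291, 0.2087]
tool_rot: [3.141, 0.001, -3.001]
contact_force: [0.4, 0.4, 0.8]
opening: 0.0916
```

```bash
python3 -c "
from h import *
plan()
f=lambda n:np.uint8(np.clip(255*(viewer.read_camera(n).astype(float)[:,:,::-1]/255)**.8,0,255))
T=[(.4901,-.3015,.1347,.034)]
t=f('top');s=f('scene')
a=overlay(t,'top',T,405,170,65,110,5);b=crop(t,285,170,50,110,5);c=overlay(s,'scene',T,195,150,45,110,5)
cv2.imwrite('pics/c9.png',np.hstack([a,b,c]));cv2.imwrite('pics/top9.png',t)"
```

```text
t 27.3 [0.3019 0.291  0.2087] [ 3.1405e+00  8.0000e-04 -3.0012e+00] F [0.4 0.4 0.8] open 0.0916
```

View pics/c9.png

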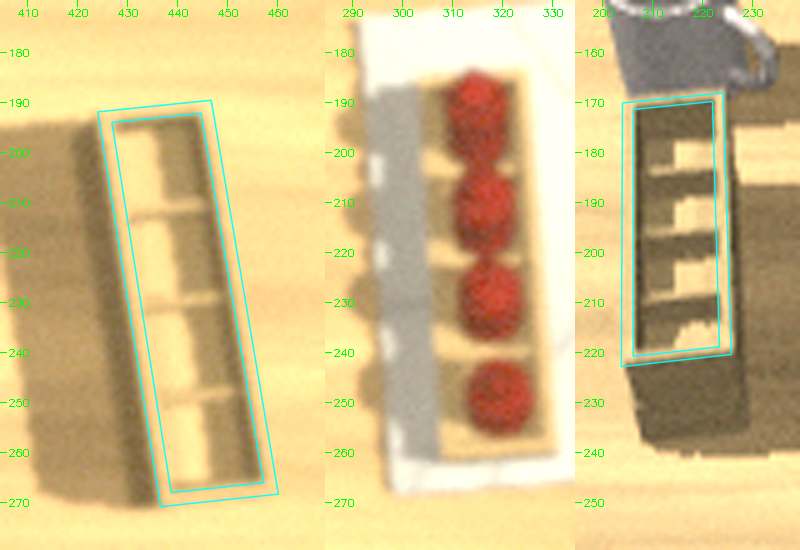

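The stacked tray's rim matches the overlay at nested height in both views, its front wall runs flush with the tray below, and all four heads stand upright.

```bash
python3 -c "
from h import *
a=cv2.GaussianBlur(cv2.imread('pics/top0.png'),(0,0),1.5).astype(float);b=cv2.GaussianBlur(viewer.read_camera('top')[:,:,::-1].copy(),(0,0),1.5).astype(float)
for n,(u,v,w,h) in dict(tin=(245,186,26,28),spatula=(362,190,32,72),jar=(248,102,32,36),wax=(312,104,48,36),brush=(383,98,24,70),mug=(425,288,52,42),study=(184,108,40,44)).items():
    print(n,np.abs(a-b)[v:v+h,u:u+w].max().round())
print(robot.hand_in())"
```

```text
tin 7.0
spatula 7.0
jar 8.0
wax 7.0
brush 7.0
mug 7.0
study 7.0
the job is handed in; nothing more can be done
None
```

I moved both heads from the spare tray into the two free cells of the tray on the slab. I then stacked the emptied spare tray on the empty one and handed the job in at about 27 s; no verdict is reported.

**Last checks:**
- **Heads:** in the top view all four stand upright, each in its own cell.
- **Stack:** the upper tray's rim matches the outline drawn for the nested height in both cameras, to about a pixel. It was released at a height of 34.0 mm, and I felt no contact on the way in.
- **Bystanders:** the start and end pictures show only noise around all seven.
- **Gripper:** it was open, clear of everything and touching nothing at hand-in.

**Disagreements:**
- **First head:** while it was held, the scene camera showed it about 2 pixels (up to 7 mm) behind where I expected it, but the top camera did not. I shifted the placing by about 3.5 mm, and it went in without contact.
- **Tray angles:** the two cameras differed by 0.01–0.02 rad on the slab tray and the empty tray, which is within tolerance.
- **Refused moves:** my first two move calls were refused because rows were missing keys. Nothing moved.

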